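# Lever a pressed-in cap out of a wheel hub

### The arm

A 7-joint arm with a two-finger parallel gripper is mounted at the origin on the work surface. World frame = base frame: x ahead of the robot, y to its left, z up, the work surface at z = 0. Lengths are in m, angles in rad, forces in N, time in s.
With the tool pointing down it reaches from about 0.4 to 0.875 m from the base axis. Payload 19.3 kg.
Tool frame: the origin (TCP) lies midway between the tips of the shut fingers; the grasp point (between the pads) lies 19 mm behind it; z points along the fingers, y is the line along which they close (so a half turn about z gives the same grasp; the last joint's range is limited). The gripper opens to 85 mm and grips with 20 to 120 N. Pads are 22 mm wide; open, the fingers measure 114 mm over their backs; the gripper's body (76 mm by 85 mm) begins 54 mm behind the grasp point. The pads swing forward as they close: fully open they stand 13 mm farther back than shut.
Start: joints at [-1.223, 0.521, -0.036, 1.599, 0.021, 1.021, -0.113], TCP at [0.254, 0.571, 0.231] pointing down, gripper open.
Joint ranges: [-2.91, 2.91], [-0.3, 2.13], [-1.5, 1.42], [0.17, 2.43], [-1.26, 4.41], [0.16, 1.93], [-2.52, 2.52]. Speed limits (rad/s): [1.89, 1.89, 2.39, 2.39, 3.01, 3.01, 3.01].

### API

Orientations are given as [roll, pitch, yaw] about the fixed x, y, z axes, in that order (R = Rz(yaw) Ry(pitch) Rx(roll)).
In Python, from workcell import * gives the robot as it stands. The module is installed in compiled form; this text tells all that it offers.
- The arm moves only by the tool play_rows, never from a script. Its argument "deltas" is a list of rows, each a list of 7 numbers: the shift along the tool's x, y, z in units of 500 mm (1.0 is 500 mm), then the turn, a rotation vector about the tool's x, y, z in units of 120 degrees (1.0 is 120 degrees), then the closure, from 0 (fully open) to 1 (shut). A call has 1 to 10 rows; each row is the pose to reach, as a shift and turn from the pose commanded when the call began, along the tool's axes at that moment; what a row does not reach only later rows make up. A row lasts 1/10 s, in which the tool goes at most 50 mm and 8.59 degrees, less where a joint would pass 70% of its speed; a pose out of reach is approached as far as the arm can. A call with a number of a shift or a turn outside -1 to 1 is refused whole. A call with a gripper value outside its range is refused whole. The fingers move at their own pace and stop on an object; "newtons" is the grip in N (left out, the last holds). Time passes only in rows, so rows that repeat a pose let the fingers close. It gives the time, the measured TCP pose, the force, the opening and the grip force at its end, in the units of the state.
- observe(): the state, without advancing time (a new reading comes with each control period).
- grab_frame(name): name is "side" or "top"; returns the picture (400x640x3 uint8, red, green, blue); there is no depth.
- get_calibration(name): a dict with "fovy" (degrees; the focal length in pixels is half the picture's height over the tangent of half this angle, whatever the lens; pixels are square), "cx", "cy" (the principal point, pixels), "k1" (the pictures are not rectified: a ray, as slopes to the right and down, at radius r is drawn at 1 + k1 r^2 times it, then the intrinsics apply), "xyz" and "rotation" of the camera in the world. Camera axes: x right, y down, z forward; pixel columns grow to the right and rows downward; lengths in m; the calibration is good to about 2 mm. A picture is of the moment at which its call begins. get_calibration takes no time and is no camera call.
- job_done(): hands the job in; it is judged then, once.
The state is a dict: "clock": time; "qpos": joint angles; "qd": joint speeds; "joint_efforts": joint torques, N m; "position": TCP position; "tool_rot": TCP orientation; "force": force on the tool from outside, world axes, zero at the start; "moment": the same for the moment, N m; "grip_width": finger opening in m; "finger_force": force on a finger pad.
Only numpy, scipy, OpenCV 4.12 (cv2) and the standard library are available. Lean on these libraries where they do the work, as an engineer would, in place of code of your own. Each camera call takes 0.05 s, during which the arm holds its last target. There are 200 camera calls.

### The job

The round metal cap is stuck tight in the wheel hub. Take the pry bar, lay it over the round rod of the fulcrum stand with its flat tip under the cap's rim, and push the bar's free end down so that the cap comes up out of its seat by about 10 mm; then let go and leave everything at rest. Do the lifting with the bar on the rod, keep the gripper off the hub and cap, and do not disturb the spanner.

Things in the scene. Friction and masses are not known exactly. Their poses are not given: they have to be found in the camera images.
- hub: Dark steel wheel hub, fixed: foot 132 mm wide, 12 high; barrel 68 mm wide, 94 high. On it the pale metal cap: flat rim 120 mm wide, 6 thick, underside 95 mm above the bench, overhanging the barrel by 26 mm all round; dome on top 68 mm wide, up to 117 mm. Origin: on the barrel's axis at bench level; z up; its -y axis points level to the middle of the fulcrum stand.
- rest: Fulcrum stand, fixed, always 95 mm from the hub's axis on its -y side: a grey post (70 mm by 18 mm, foot 90 by 50 by 10) carrying a level round steel rod, 16 mm in diameter and 80 mm long along x, square to the line to the hub. The rod's top is 80 mm above the bench. Origin: under the rod's middle at bench level; axes parallel to the hub's.
- cap (a joint): How far the cap is up out of the hub, in m: 0 = fully pressed in, 0.030 = end of travel. It slides only straight up and down, resists with about 40 N of friction and stays where it is left. With the blade 15 mm under the rim, some 5 to 15 N down near the bar's free end raises it, by about 12 mm when that end reaches the bench.
- bar_mid (a point): Pry bar's centre (half-way along and up; 7 mm over the bench as it lies), near its balance point. Straight dark steel bar 260 mm long, 0.4 to 0.6 kg: body 16 mm wide, 14 thick; at one end, at mid-thickness, a flat blade 22 mm wide, 6 thick, 30 long. x axis along the bar to the blade; z up as it lies.
- bar_tip (a point): Middle of the end edge of the pry bar's blade, 130 mm from the bar's centre; axes as the bar's. Let go with the blade under the cap's rim and the body over the rod, the bar tips about 6 degrees, free end down, until the blade bears on the rim, and stays there.
- spanner_mid (a point): Bystander: bright steel open-and-ring spanner, 230 mm long, up to 40 mm wide, 10 mm thick, lying about parallel to the pry bar; the two may lie either way round. The point is its centre, half-way up. Leave it.
Mind the look-alikes: they are no part of the job. There is more than one size of the hub; the job needs the smaller.

How it is judged:
On the way, in this order (a step that is already met when the one before it is completed fails the run):
1. the pry bar's tip is under the cap's rim (within 57 mm of the hub's axis, between 70 and 96 mm high) and the cap is still down (less than 4 mm) (horizontal distance between bar_tip and hub below 0.057 m and height (world z) of bar_tip between 0.07 and 0.096 m and value of joint cap below 0.004 m), for 0.2 s.
2. the bar, bearing on the fulcrum rod and under the cap's rim, has raised the cap by more than 7 mm (value of joint cap above 0.007 m and horizontal distance between bar_tip and hub below 0.06 m and contact force between bar and rest above 2 N and contact force between bar and hub above 1 N), for 0.1 s.
At the end, for the whole second after the job is handed in: The cap stands more than 7 mm up out of its seat and the pry bar, let go, is at rest (anywhere, also still under the cap) (value of joint cap above 0.007 m and linear speed of bar below 0.02 m/s and angular speed of bar below 0.2 rad/s); the robot touches nothing.
It fails at once if the gripper or arm pushes on the hub or its cap (more than 3 N) (contact force between any of the fingers, the arm and hub above 3 N).
It fails at once if the spanner is moved by more than 30 mm (distance of spanner_mid from where it was at the start of the episode above 0.03 m).
It also fails if it takes over 46 s, if anything falls off the work surface, if the arm or the gripper's body presses on something with over 40 N, if the wrist force passes 120 N, or if a joint passes its speed limit or range.

## Working session

There is one attempt and no reset: what is moved stays moved. The work goes in short steps, Python scripts to look and compute and a tool call to move; the robot and the scene stay as the last step left them, time stands still between calls to the robot, and variables do not carry over. Pictures are saved under pics/ and viewed, at most 12 in all, crops included, and the job is handed in when it is done.

Besides the shell and the picture viewer there is one more tool, called as name(argument=value, ...), one argument or row to a line, values as JSON. play_rows: Moves the arm, as the interface text tells. Its arguments: {"type":"object","properties":{"deltas":{"type":"array"},"newtons":{"type":"number"}},"required":["deltas"]}

```bash
mkdir -p pics; cat > h.py <<'E'
import numpy as np, cv2
from scipy.spatial.transform import Rotation as R
from workcell import *
def cam(n):
    c=get_calibration(n); f=200/np.tan(np.radians(c["fovy"])/2)
    Rm=np.array(c["rotation"])
    if Rm.shape!=(3,3): Rm=R.from_euler('xyz',Rm).as_matrix()
    return c,f,Rm,np.array(c["xyz"])
def ray(n,u,v):
    c,f,Rm,p=cam(n); d=np.array([(u-c["cx"])/f,(v-c["cy"])/f]); s=d.copy()
    for _ in range(30): s=d/(1+c["k1"]*(s@s))
    return p,Rm@np.array([s[0],s[1],1])
def at(n,u,v,z):
    p,d=ray(n,u,v); return p+d*(z-p[2])/d[2]
def pix(n,P):
    c,f,Rm,p=cam(n); q=Rm.T@(np.array(P)-p); s=q[:2]/q[2]; s=s*(1+c["k1"]*(s@s)); return s*f+[c["cx"],c["cy"]]
def save(n,name,crop=None,k=1):
    i=grab_frame(n)[:,:,::-1]
    if crop: i=i[crop[1]:crop[3],crop[0]:crop[2]]
    cv2.imwrite("pics/"+name,cv2.resize(i,None,fx=k,fy=k,interpolation=cv2.INTER_CUBIC))
E
python3 - <<'E'
from h import *
for n in("side","top"):
    print(get_calibration(n)); save(n,n+"0.png")
print(observe())
E
```

```text
{'fovy': 55.47902968136657, 'cx': 318.456165334042, 'cy': 195.5079396083604, 'k1': -0.0517851433350775, 'xyz': array([0.25288137, 0.47222532, 0.5632718 ]), 'rotation': array([-2.29269105e+00,  1.56704645e-03, -2.57106939e+00])}
{'fovy': 52.15180988738414, 'cx': 320.6041594021236, 'cy': 195.54891949358768, 'k1': -0.06736655294336509, 'xyz': array([0.42538167, 0.0132467 , 1.07767648]), 'rotation': array([-3.01552809, -0.0085332 , -1.57996596])}
{'clock': 0.1, 'qpos': array([-1.22319354,  0.52198706, -0.03631302,  1.59995282,  0.02121709,
        1.02112675, -0.11277509]), 'qd': array([ 1.94104038e-05, -2.16195459e-03, -8.50466167e-04, -3.76258155e-04,
        7.30040700e-04,  1.21734023e-03, -1.19097408e-03]), 'joint_efforts': array([ 3.32347394e-03, -9.28493071e+01,  1.98411405e+00, -3.70526254e+01,
        1.80845358e-02,  5.47621297e-03, -7.93936692e-05]), 'position': array([0.25351195, 0.57093052, 0.23076246]), 'tool_rot': array([-3.14050857e+00,  9.91227887e-05,  2.72380032e+00]), 'force': array([ 0.40243181, -0.32875926, -0.1614927 ]), 'moment': array([ 0.0437587 ,  0.01923254, -0.04882436]), 'finger_force': 0.0, 'grip_width': 0.08567314326263913}
```

View pics/top0.png

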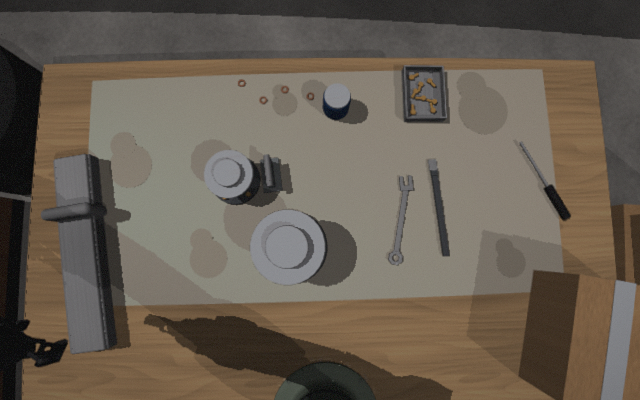

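View pics/side0.png

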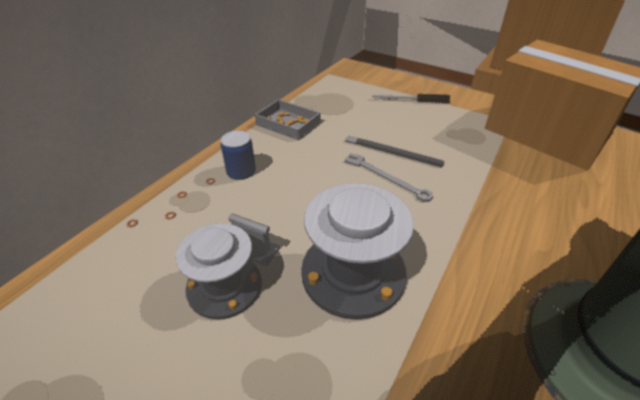

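The top view shows these look-alikes:
- **Bar:** pry bar at (439,208), spanner at (400,220), screwdriver at (543,180).
- **Hub:** small hub at (231,176) with the fulcrum stand at (270,173), and a larger hub at (288,247).

I choose the bar at (439,208) and the small hub, and will check both in a close crop.

```bash
python3 - <<'E'
from h import *
i=grab_frame("top")[:,:,::-1]
a=cv2.resize(i[135:265,385:465],None,fx=4.6,fy=4.6,interpolation=cv2.INTER_CUBIC)
b=cv2.resize(i[135:215,195:290],None,fx=4.5,fy=4.5,interpolation=cv2.INTER_CUBIC)
c=np.zeros((598,800,3),np.uint8); c[:a.shape[0],:a.shape[1]]=a; c[:b.shape[0],370:370+b.shape[1]]=b[:,:430]
cv2.imwrite("pics/crop1.png",c)
E
```

```text
(no output)
```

View pics/crop1.png

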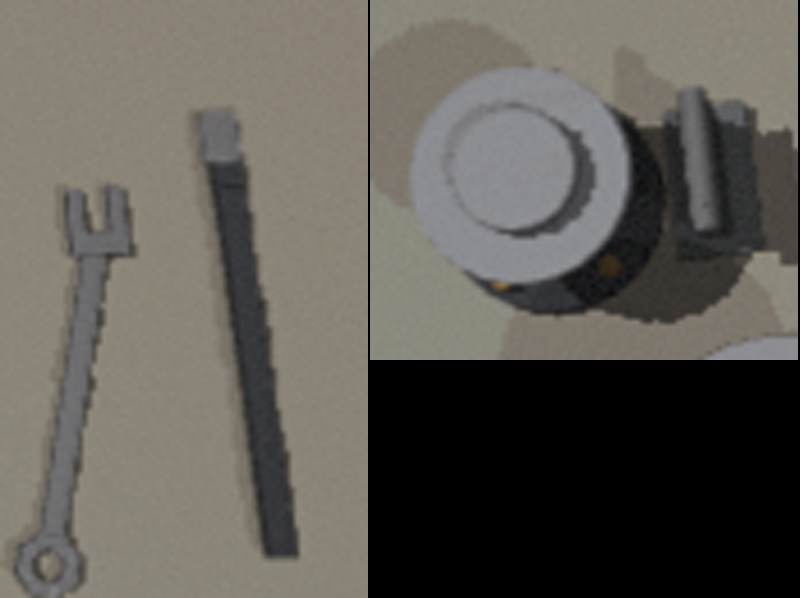

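The crop confirms the choice. The bar's pale blade end is at (432.6,159.1) and its free end at (446.1,255.7). The small cap's rim is centred at (228.6,173.9) and the rod at (268.1,170.6).

```bash
python3 - <<'E'
from h import *
np.set_printoptions(precision=4,suppress=True)
T=at("top",432.6,159.1,.009);F=at("top",446.1,255.7,.013)
print("tip",T,"free",F,np.linalg.norm((T-F)[:2]),"mid",(T+F)/2,"yaw",np.degrees(np.arctan2(*(T-F)[1::-1])))
H=at("top",228.6,173.9,.101);S=at("top",268.1,170.6,.076)
r1=at("top",195+(692-370)/4.5,135+92/4.5,.076);r2=at("top",195+(706-370)/4.5,135+228/4.5,.076)
print("hub",H,"rod",S,np.linalg.norm((H-S)[:2]),r1,r2)
rim=[at("top",195+(x-370)/4.5,135+y/4.5,.098)for x,y in((412,175),(630,175),(521,67),(521,283))];print(np.array(rim))
# side checks
print("side tip",at("side",347,138,.009),"free",at("side",443,162,.013))
for P in (T,F,H,S,r1,r2): print(pix("side",P))
o=observe();print(R.from_euler('xyz',o["tool_rot"]).as_matrix())
save("side","side1.png",(160,190,330,320),4.5)
E
```

```text
tip [ 0.6571 -0.299   0.009 ] free [ 0.3996 -0.3225  0.013 ] 0.25847680990553407 mid [ 0.5283 -0.3108  0.011 ] yaw 5.216127223962524
hub [0.6039 0.2268 0.101 ] rod [0.6159 0.1337 0.076 ] 0.09385690185255671 [0.6545 0.1379 0.076 ] [0.578  0.1295 0.076 ]
[[0.605  0.287  0.098 ]
 [0.6039 0.1684 0.098 ]
 [0.6644 0.2289 0.098 ]
 [0.5456 0.2264 0.098 ]]
side tip [ 0.6548 -0.2935  0.009 ] free [ 0.4014 -0.3219  0.013 ]
[347.2952 136.8023]
[443.7565 162.1002]
[216.6638 249.1083]
[250.6756 222.2038]
[233.067  215.4678]
[268.7315 229.0707]
[[-0.914   0.4058 -0.0003]
 [ 0.4058  0.914  -0.0008]
 [-0.0001 -0.0008 -1.    ]]
```

View pics/side1.png

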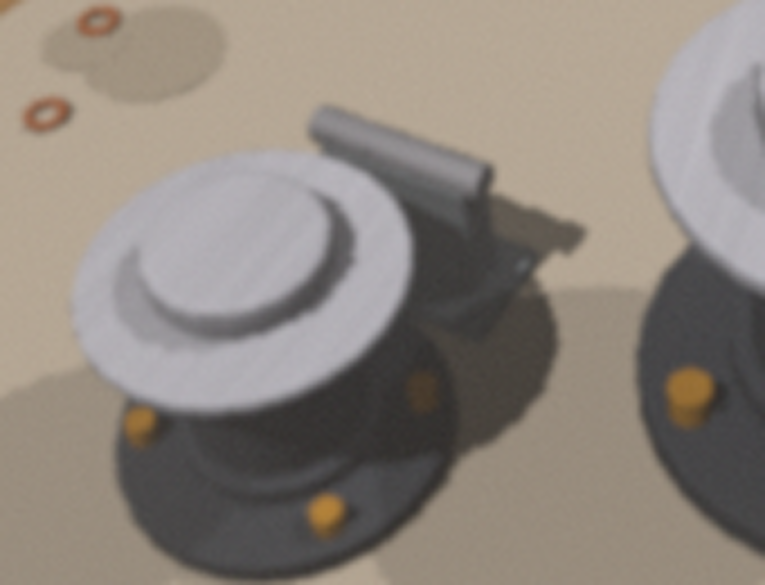

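Pose estimates:
- **Bar:** centre (0.528,-0.311), yaw 5.2°.
- **Hub:** (0.6045,0.2277), with the bar's final direction at yaw 96.7°.

I'm swinging over towards the bar.

play_rows(
  deltas=[
    [-0.816,-0.625,-0.08,0,0,0.667,0],
    [-0.816,-0.625,-0.08,0,0,0.667,0],
    [-0.816,-0.625,-0.08,0,0,0.667,0],
    [-0.816,-0.625,-0.08,0,0,0.667,0],
    [-0.816,-0.625,-0.08,0,0,0.667,0],
    [-0.816,-0.625,-0.08,0,0,0.667,0],
    [-0.816,-0.625,-0.08,0,0,0.667,0],
    [-0.816,-0.625,-0.08,0,0,0.667,0],
    [-0.816,-0.625,-0.08,0,0,0.667,0],
    [-0.816,-0.625,-0.08,0,0,0.667,0],
  ],
)

```text
clock: 1.2
position: [0.4929, 0.1318, 0.2704]
tool_rot: [3.141, -0.0, 1.321]
force: [0.7, 0.8, -1.0]
grip_width: 0.0854
finger_force: 0.0
```

```bash
cat >> h.py <<'E'
def go(p,ya):
    "units to reach TCP p, tool down with tool y at ya degrees (world)"
    o=observe(); M=R.from_euler('xyz',o["tool_rot"]); a=np.radians(ya)
    y=np.array([np.cos(a),np.sin(a),0]); z=np.array([0,0,-1.]); x=np.cross(y,z)
    G=R.from_matrix(np.array([x,y,z]).T)
    d=M.inv().apply(np.array(p)-o["position"])/.5; r=np.degrees((M.inv()*G).as_rotvec())/120
    print("t",o["clock"],"q",o["qpos"].round(2),"pos",o["position"].round(4),"ydeg",np.degrees(np.arctan2(*M.as_matrix()[1::-1,1])).round(2),"F",np.round(o["force"],1),"w",o["grip_width"])
    print("DELTA",d.round(4),r.round(4))
E
python3 -c "
from h import *
go([.528,-.311,.15],-84.8)"
```

```text
t 1.2 q [-0.71  0.31  0.42  1.87 -0.15  0.99 -0.47] pos [0.4929 0.1318 0.2704] ydeg -14.3 F [ 0.7  0.8 -1. ] w 0.08541929347232546
DELTA [-0.8409  0.2868  0.2407] [-0.000e+00 -2.000e-04  5.875e-01]
```

play_rows(
  deltas=[
    [-0.84,0.285,0.24,0,0,0.587,0],
    [-0.84,0.285,0.24,0,0,0.587,0],
    [-0.84,0.285,0.24,0,0,0.587,0],
    [-0.84,0.285,0.24,0,0,0.587,0],
    [-0.84,0.285,0.24,0,0,0.587,0],
    [-0.84,0.285,0.24,0,0,0.587,0],
    [-0.84,0.285,0.24,0,0,0.587,0],
    [-0.84,0.285,0.24,0,0,0.587,0],
    [-0.84,0.285,0.24,0,0,0.587,0],
    [-0.84,0.285,0.24,0,0,0.587,0],
  ],
)

```text
clock: 2.2
position: [0.5273, -0.3137, 0.1486]
tool_rot: [3.14, 0.002, 0.091]
force: [-0.7, 0.7, -0.6]
grip_width: 0.0853
finger_force: 0.0
```

play_rows(
  deltas=[
    [0,0,0,0,0,0,0],
    [0,0,0,0,0,0,0],
  ],
)

```text
clock: 2.4
position: [0.5292, -0.3074, 0.15]
tool_rot: [-3.141, 0.0, 0.098]
force: [-0.3, -0.0, 0.1]
grip_width: 0.0854
finger_force: 0.0
```

```bash
python3 -c "
from h import *
go([.528,-.311,.006],-84.8)"
```

```text
t 2.4 q [ 0.01  0.7   0.65  1.73 -0.52  0.9  -0.59] pos [ 0.5292 -0.3074  0.15  ] ydeg -84.37 F [-0.3 -0.   0.1] w 0.0854157833331053
DELTA [-0.0031  0.0072  0.2881] [-0.0004  0.0001  0.0036]
```

play_rows(
  deltas=[
    [-0.003,0.007,0.1,0,0,0.0036,0],
    [-0.003,0.007,0.18,0,0,0.0036,0],
    [-0.003,0.007,0.25,0,0,0.0036,0],
    [-0.003,0.007,0.288,0,0,0.0036,0],
    [-0.003,0.007,0.288,0,0,0.0036,0],
    [-0.003,0.007,0.288,0,0,0.0036,0],
  ],
)

```text
clock: 3.0
position: [0.5287, -0.3111, 0.0072]
tool_rot: [3.141, -0.001, 0.091]
force: [0.1, -0.4, 0.2]
grip_width: 0.0856
finger_force: 0.0
```

play_rows(
  deltas=[
    [0,0,0,0,0,0,0.5],
    [0,0,0,0,0,0,1],
    [0,0,0,0,0,0,1],
    [0,0,0,0,0,0,1],
    [0,0,0,0,0,0,1],
    [0,0,0,0,0,0,1],
    [0,0,0,0,0,0,1],
  ],
  newtons=80,
)

```text
clock: 3.7
position: [0.5281, -0.3118, 0.0066]
tool_rot: [-3.141, -0.0, 0.09]
force: [-2.5, 4.2, 10.0]
grip_width: 0.0129
finger_force: 78.7
```

```bash
python3 -c "
from h import *
go([.528,-.311,.15],-84.8)
save('side','side2.png',(300,60,500,240),3.5)"
```

```text
t 3.7 q [ 0.11  0.89  0.5   1.78 -0.66  0.65 -0.48] pos [ 0.5281 -0.3118  0.0066] ydeg -84.85 F [-2.5  4.2 10. ] w 0.01288522136150411
DELTA [ 1.000e-04 -1.700e-03 -2.867e-01] [-0.0003 -0.0002 -0.0004]
```

View pics/side2.png

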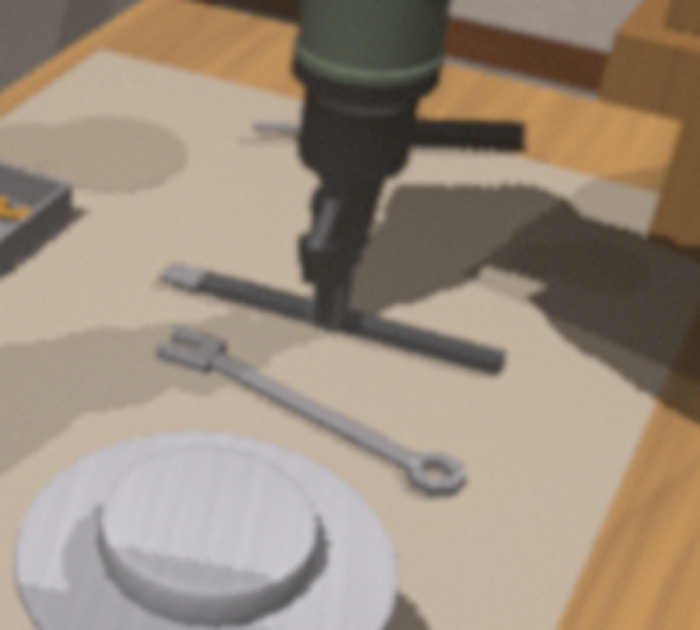

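Gripped. Next I lift, then swing to the pre-insert pose.

play_rows(
  deltas=[
    [0,0,-0.04,0,0,0,1],
    [0,0,-0.1,0,0,0,1],
    [0,0,-0.18,0,0,0,1],
    [0,0,-0.26,0,0,0,1],
    [0,0,-0.34,0,0,0,1],
    [0,0,-0.38,0,0,0,1],
    [0,0,-0.38,0,0,0,1],
  ],
)

```text
clock: 4.45
position: [0.5288, -0.3126, 0.1985]
tool_rot: [3.14, -0.003, 0.09]
force: [-0.4, 0.6, -5.6]
grip_width: 0.0132
finger_force: 79.8
```

play_rows(
  deltas=[
    [0.03,-0.06,0,0,0,-0.06,1],
    [0.06,-0.12,0,0,0,-0.13,1],
    [0.09,-0.19,0,0,0,-0.2,1],
    [0.11,-0.25,0,0,0,-0.27,1],
    [0.14,-0.31,0,0,0,-0.34,1],
    [0.16,-0.37,0,0,0,-0.41,1],
    [0.19,-0.43,0,0,0,-0.48,1],
    [0.22,-0.49,0,0,0,-0.55,1],
    [0.24,-0.54,0,0,0,-0.62,1],
    [0.262,-0.581,0,0,0,-0.68,1],
  ],
)

```text
clock: 5.45
position: [0.6318, -0.0088, 0.1941]
tool_rot: [-3.139, -0.001, 1.521]
force: [0.5, 0.7, -5.0]
grip_width: 0.013
finger_force: 79.8
```

```bash
python3 -c "
from h import *
go([.6325,-.0107,.125],6.7)"
```

```text
t 5.45 q [-0.29  0.6   0.32  1.63 -0.22  0.96  0.06] pos [ 0.6318 -0.0088  0.1941] ydeg -2.84 F [ 0.5  0.7 -5. ] w 0.013012783779223998
DELTA [-0.0038  0.002   0.1382] [-0.0013 -0.0004 -0.0795]
```

play_rows(
  deltas=[
    [-0.003,0.001,0.04,0,0,-0.03,1],
    [-0.003,0.001,0.08,0,0,-0.06,1],
    [-0.003,0.001,0.12,0,0,-0.08,1],
    [-0.003,0.001,0.138,0,0,-0.08,1],
    [-0.003,0.001,0.138,0,0,-0.08,1],
    [-0.003,0.001,0.138,0,0,-0.08,1],
  ],
)

```text
clock: 6.05
position: [0.6328, -0.0126, 0.1272]
tool_rot: [-3.141, -0.0, 1.68]
force: [0.6, 0.5, -4.5]
grip_width: 0.0129
finger_force: 79.7
```

```bash
python3 - <<'E'
from h import *
go([.6325,-.0107,.089],6.7)
i=grab_frame("side")[:,:,::-1];j=grab_frame("top")[:,:,::-1]
a=cv2.resize(i[120:300,170:370],None,fx=3,fy=3,interpolation=cv2.INTER_CUBIC)[:540]
cv2.imwrite("pics/pre.png",cv2.resize(i[110:260,200:400],None,fx=4,fy=4,interpolation=cv2.INTER_CUBIC))
cv2.imwrite("pics/pretop.png",cv2.resize(j[130:220,210:390],None,fx=4.4,fy=4.4,interpolation=cv2.INTER_CUBIC))
# expected pixels of level bar tip/free end
o=observe();M=R.from_euler('xyz',o["tool_rot"]).as_matrix();b=-M[:,0];b=b if b[1]>0 else -b
for s in(.13,.1,-.13): 
  P=o["position"]+b*s;print(s,P,(pix("side",P)-[200,110])*4,(pix("top",P)-[210,130])*4.4)
E
```

```text
t 6.05 q [-0.24  0.67  0.25  1.68 -0.21  0.82  0.22] pos [ 0.6328 -0.0126  0.1272] ydeg 6.27 F [ 0.6  0.5 -4.5] w 0.012938796366937634
DELTA [ 0.0038 -0.0003  0.0763] [-0.0001 -0.     -0.0036]
0.13 [0.61893625 0.11677426 0.12785252] [208.50586581 338.85881161] [275.74706219 154.94152785]
0.1 [0.62223248 0.08695589 0.12785321] [246.00754035 299.28653098] [331.19806655 148.46164672]
-0.13 [ 0.64750359 -0.14165157  0.12785849] [474.00459895  59.51232799] [753.93601648  99.73886699]
```

View pics/pre.png

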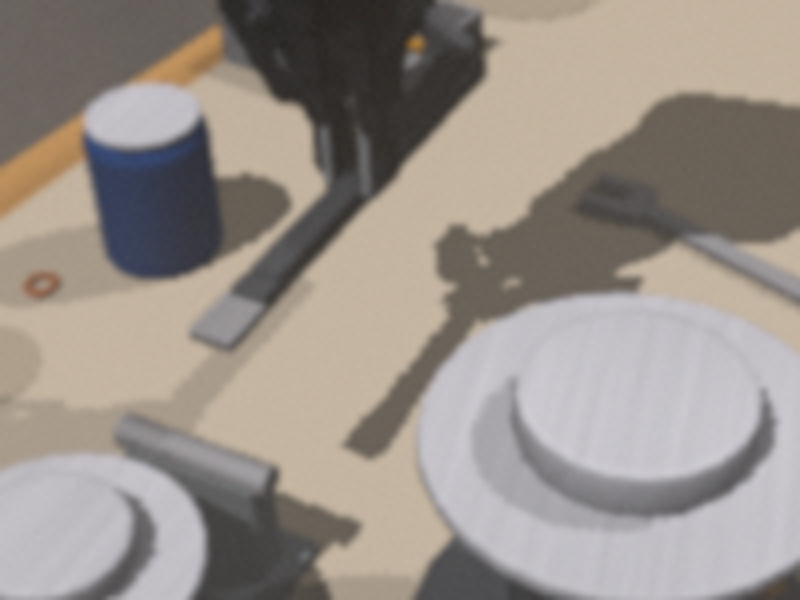

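View pics/pretop.png

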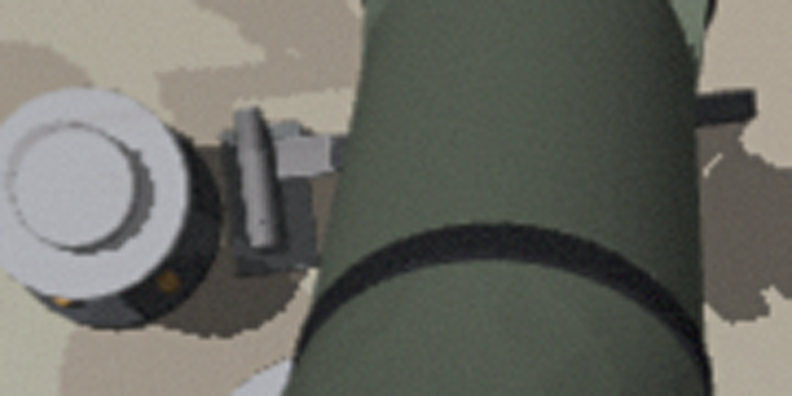

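The bar hangs level: the tip is at (212,343) in the side crop against a predicted (208,339), about 1 px off. In the top view it lines up with the rod and hub. Next I lower to insertion height and advance.

play_rows(
  deltas=[
    [0.0,0,0.03,0,0,-0.003,1],
    [0.0,0,0.06,0,0,-0.003,1],
    [0.0,0,0.073,0,0,-0.003,1],
    [0.0,0,0.073,0,0,-0.003,1],
    [0.0,0,0.073,0,0,-0.003,1],
    [0.02,0,0.073,0,0,-0.003,1],
    [0.04,0,0.073,0,0,-0.003,1],
    [0.04,0,0.073,0,0,-0.003,1],
  ],
)

```text
clock: 6.95
position: [0.6306, 0.0102, 0.0908]
tool_rot: [3.141, -0.001, 1.69]
force: [-0.1, 1.3, -5.0]
grip_width: 0.0132
finger_force: 79.7
```

```bash
python3 -c "
from h import *
go([.6255,.054,.089],6.7)"
```

```text
t 6.95 q [-0.26  0.72  0.24  1.7  -0.23  0.75  0.2 ] pos [0.6306 0.0102 0.0908] ydeg 6.86 F [-0.1  1.3 -5. ] w 0.013219020218073493
DELTA [0.0882 0.0004 0.0038] [ 0.0002 -0.0006  0.0013]
```

play_rows(
  deltas=[
    [0.02,0,0.002,0,0,0,1],
    [0.035,0,0.002,0,0,0,1],
    [0.05,0,0.002,0,0,0,1],
    [0.065,0,0.002,0,0,0,1],
    [0.078,0,0.002,0,0,0,1],
    [0.088,0,0.002,0,0,0,1],
    [0.088,0,0.002,0,0,0,1],
    [0.088,0,0.002,0,0,0,1],
  ],
)

```text
clock: 7.75
position: [0.6255, 0.0509, 0.0896]
tool_rot: [-3.142, 0.0, 1.688]
force: [0.9, -0.8, -5.1]
grip_width: 0.013
finger_force: 79.8
```

```bash
python3 - <<'E'
from h import *
go([.6255,.054,.086],6.7)
i=grab_frame("side")[:,:,::-1];j=grab_frame("top")[:,:,::-1]
a=cv2.resize(i[150:290,170:330],None,fx=4,fy=4,interpolation=cv2.INTER_CUBIC)
b=cv2.resize(j[140:210,200:260+0],None,fx=2.5,fy=2.5,interpolation=cv2.INTER_CUBIC)
c=np.zeros((560,800,3),np.uint8);c[:,:640]=a;c[:b.shape[0],645:645+b.shape[1]]=b
cv2.imwrite("pics/ins.png",c)
E
```

```text
t 7.75 q [-0.33  0.71  0.24  1.71 -0.23  0.75  0.14] pos [0.6255 0.0509 0.0896] ydeg 6.71 F [ 0.9 -0.8 -5.1] w 0.012989227711726508
DELTA [0.0061 0.0008 0.0072] [-0.      0.0001  0.0001]
```

View pics/ins.png

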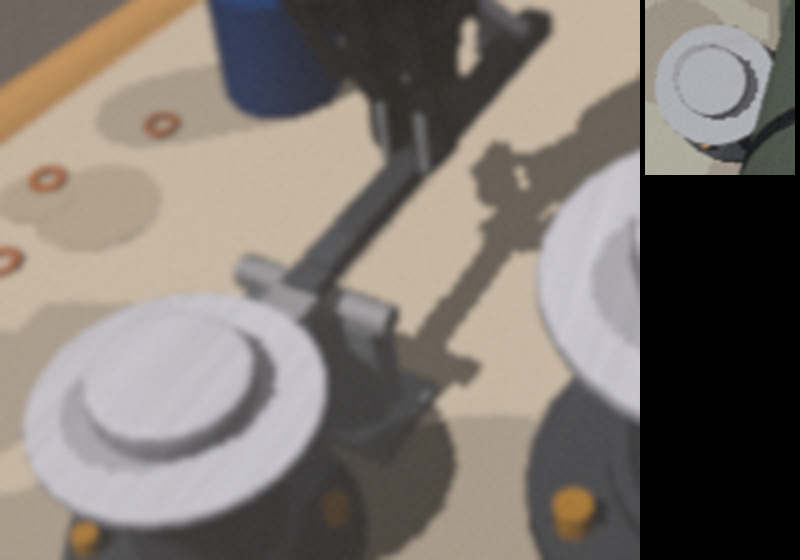

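The blade is under the rim and the body is over the rod, with no contact force. I'm advancing another 4 mm and lowering onto the rod.

play_rows(
  deltas=[
    [0.008,0,0.0,0,0,0,1],
    [0.008,0,0.002,0,0,0,1],
    [0.008,0,0.004,0,0,0,1],
    [0.008,0,0.005,0,0,0,1],
    [0.008,0,0.005,0,0,0,1],
  ],
)

```text
clock: 8.35
position: [0.6249, 0.0549, 0.087]
tool_rot: [-3.141, 0.0, 1.688]
force: [-0.3, -0.4, -6.4]
grip_width: 0.0132
finger_force: 79.8
```

```bash
python3 - <<'E'
from h import *
go([.6255,.054,.086],6.7)
p=np.array([.6255,.0509,.0926]);d=np.array([-.1167,.9932,0])
print((pix("side",p+d*.1)-[170,150])*4,(pix("side",p+d*.083)-[170,150])*4)
E
```

```text
t 8.35 q [-0.34  0.72  0.24  1.71 -0.23  0.74  0.13] pos [0.6249 0.0549 0.087 ] ydeg 6.7 F [-0.3 -0.4 -6.4] w 0.013249070403182584
DELTA [-0.002   0.0009  0.0019] [-0.0001  0.0001  0.    ]
[297.23286914 286.57354802] [319.00059971 262.00474657]
```

play_rows(
  deltas=[
    [0,0,0.002,0,0,0,1],
    [0,0,0.003,0,0,0,0.9],
    [0,0,0.003,0,0,0,0.7],
    [0,0,0.003,0,0,0,0.4],
    [0,0,0.003,0,0,0,0],
    [0,0,0.003,0,0,0,0],
    [0,0,0.003,0,0,0,0],
    [0,0,0.003,0,0,0,0],
  ],
)

```text
clock: 9.15
position: [0.625, 0.0551, 0.0856]
tool_rot: [3.142, 0.0, 1.688]
force: [0.0, 0.1, -0.5]
grip_width: 0.0857
finger_force: 0.0
```

play_rows(
  deltas=[
    [0,0,-0.03,0,0,0,0],
    [0,0,-0.08,0,0,0,0],
    [0,0,-0.14,0,0,0,0],
    [0,0,-0.2,0,0,0,0],
    [0,0,-0.2,0,0,0,0.5],
    [-0.1,0,-0.2,0,0,0,1],
    [-0.18,0,-0.2,0,0,0,1],
    [-0.22,0,-0.2,0,0,0,1],
    [-0.22,0,-0.2,0,0,0,1],
    [-0.22,0,-0.2,0,0,0,1],
  ],
)

```text
clock: 10.15
position: [0.6378, -0.0541, 0.186]
tool_rot: [3.141, -0.0, 1.687]
force: [-0.2, 1.3, -0.2]
grip_width: 0.0001
finger_force: 0.0
```

```bash
python3 - <<'E'
from h import *
go([.638,-.055,.087],6.7)
i=grab_frame("side")[:,:,::-1]
cv2.imwrite("pics/rel.png",cv2.resize(i[120:280,190:350],None,fx=3.7,fy=3.7,interpolation=cv2.INTER_CUBIC))
E
```

```text
t 10.15 q [-0.19  0.61  0.28  1.61 -0.2   0.95  0.28] pos [ 0.6378 -0.0541  0.186 ] ydeg 6.67 F [-0.2  1.3 -0.2] w 6.879981111489056e-05
DELTA [-0.0018  0.0002  0.1979] [ 0.0001 -0.0001 -0.0002]
```

View pics/rel.png

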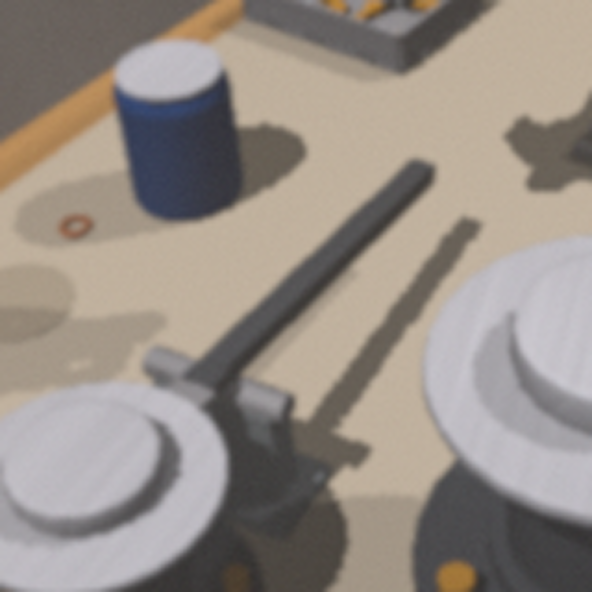

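The bar is at rest, tilted over the rod with its blade under the rim. Its free end is at crop (425,168), which is pixel (304.9,165.4).

```bash
python3 - <<'E'
from h import *
u,v=190+420/3.7,120+163/3.7
for z in(.06,.07,.08):print(z,at("side",u,v,z))
print((pix("side",[.638,-.054,.186])-[190,120])*3.7)
E
```

```text
0.06 [ 0.64695875 -0.07923432  0.06      ]
0.07 [ 0.63912844 -0.06827683  0.07      ]
0.08 [ 0.63129813 -0.05731934  0.08      ]
[ 4.00445195e+02 -1.34256574e-01]
```

play_rows(
  deltas=[
    [0.012,0,0.06,0,0,0,1],
    [0.012,0,0.12,0,0,0,1],
    [0.012,0,0.17,0,0,0,1],
    [0.012,0,0.195,0,0,0,1],
    [0.012,0,0.205,0,0,0,1],
    [0.012,0,0.215,0,0,0,1],
    [0.013,0,0.225,0,0,0,1],
    [0.014,0,0.233,0,0,0,1],
    [0.015,0,0.24,0,0,0,1],
    [0.016,0,0.246,0,0,0,1],
  ],
)

```text
clock: 11.2
position: [0.6381, -0.0467, 0.0639]
tool_rot: [3.139, 0.001, 1.688]
force: [-0.1, -1.7, 12.0]
grip_width: -0.0003
finger_force: 6.1
```

play_rows(
  deltas=[
    [0.001,0,0.008,0,0,0,1],
    [0.003,0,0.016,0,0,0,1],
    [0.004,0,0.024,0,0,0,1],
    [0.006,0,0.03,0,0,0,1],
    [0.006,0,0.03,0,0,0,1],
  ],
)

```text
clock: 11.7
position: [0.6377, -0.0446, 0.0487]
tool_rot: [3.139, 0.002, 1.687]
force: [-0.1, -5.8, 9.8]
grip_width: -0.0002
finger_force: 5.2
```

```bash
python3 - <<'E'
from h import *
go([.6355,-.040,.030],6.7)
i=grab_frame("side")[:,:,::-1]
cv2.imwrite("pics/push.png",cv2.resize(i[120:280,190:350],None,fx=3.7,fy=3.7,interpolation=cv2.INTER_CUBIC))
E
```

```text
t 11.7 q [-0.17  0.79  0.23  1.69 -0.25  0.69  0.3 ] pos [ 0.6377 -0.0446  0.0487] ydeg 6.66 F [-0.1 -5.8  9.8] w -0.00015044798498290097
DELTA [ 0.0098 -0.0033  0.0375] [ 0.0013  0.0009 -0.0003]
```

View pics/push.png

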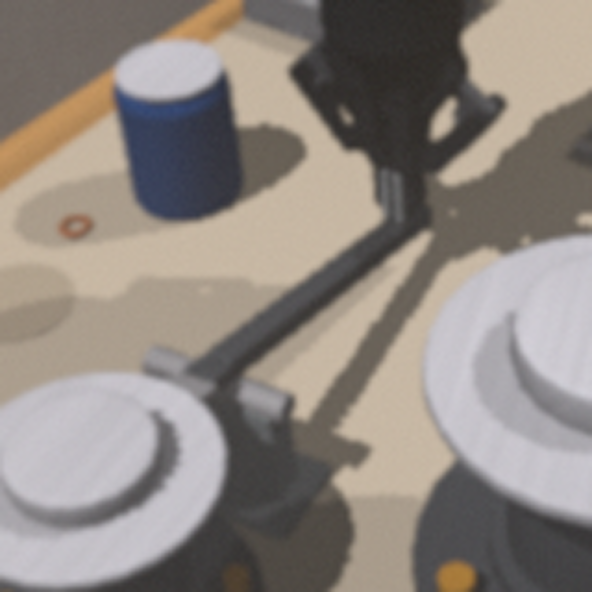

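The cap is rising: the dome top has gone from row 468 to about 448 in the crop, with 10 N on the finger. I'm pressing on to about z = 0.028.

play_rows(
  deltas=[
    [0.002,-0.001,0.008,0,0,0,1],
    [0.004,-0.001,0.016,0,0,0,1],
    [0.006,-0.001,0.024,0,0,0,1],
    [0.008,-0.001,0.032,0,0,0,1],
    [0.01,-0.001,0.038,0,0,0,1],
    [0.01,-0.001,0.041,0,0,0,1],
    [0.01,-0.001,0.041,0,0,0,1],
    [0.01,-0.001,0.041,0,0,0,1],
  ],
)

```text
clock: 12.55
position: [0.6368, -0.0399, 0.0285]
tool_rot: [3.139, 0.002, 1.687]
force: [0.5, -7.4, 8.6]
grip_width: 0.0001
finger_force: 5.8
```

```bash
python3 - <<'E'
from h import *
go([.6355,-.040,.026],6.7)
i=grab_frame("side")[:,:,::-1]
j=cv2.imread("pics/rel.png")
k=cv2.resize(i[120:280,190:350],None,fx=3.7,fy=3.7,interpolation=cv2.INTER_CUBIC)
# vertical shift of the dome vs. before pushing: template match
t=j[400:560,0:180]; r=cv2.matchTemplate(k[340:592,0:200],t,cv2.TM_CCOEFF_NORMED); m=cv2.minMaxLoc(r);print(m[1],m[3][0],m[3][1]+340-400,"crop px")
print("crop px per 10mm:",3.7*(pix("side",[.6045,.2277,.127])-pix("side",[.6045,.2277,.117])))
E
```

```text
t 12.55 q [-0.17  0.81  0.22  1.7  -0.26  0.65  0.3 ] pos [ 0.6368 -0.0399  0.0285] ydeg 6.65 F [ 0.5 -7.4  8.6] w 5.166749366973938e-05
DELTA [ 0.0002 -0.0026  0.0051] [ 0.0014  0.0009 -0.0004]
0.957310676574707 0 -20 crop px
crop px per 10mm: [ -4.41357805 -15.9793698 ]
```

The cap is up by about 11–12 mm. I'm retreating and will check again.

play_rows(
  deltas=[
    [0,0,-0.01,0,0,0,1],
    [0,0,-0.04,0,0,0,1],
    [0,0,-0.1,0,0,0,1],
    [0,0,-0.18,0,0,0,1],
    [0,0,-0.26,0,0,0,1],
    [0,0,-0.3,0,0,0,1],
    [0,0,-0.3,0,0,0,1],
    [0,0,-0.3,0,0,0,1],
    [0,0,-0.3,0,0,0,1],
  ],
)

```text
clock: 13.5
position: [0.635, -0.0381, 0.1766]
tool_rot: [-3.141, -0.0, 1.688]
force: [0.2, 0.8, -0.0]
grip_width: 0.0
finger_force: 0.0
```

```bash
python3 - <<'E'
from h import *
go([.6355,-.040,.17],6.7)
k=[grab_frame("side")[:,:,::-1] for _ in range(3)]
print("motion",cv2.absdiff(cv2.GaussianBlur(k[0],(5,5),0),cv2.GaussianBlur(k[2],(5,5),0)).max())
k=cv2.resize(k[2][120:280,180:340],None,fx=3.7,fy=3.7,interpolation=cv2.INTER_CUBIC)
t=cv2.imread("pics/rel.png")[400:560,0:180]; r=cv2.matchTemplate(k,t,cv2.TM_CCOEFF_NORMED); m=cv2.minMaxLoc(r);print(m[1],m[3][0]-37,m[3][1]-400)
cv2.imwrite("pics/end.png",k)
E
```

```text
t 13.5 q [-0.22  0.62  0.29  1.63 -0.21  0.92  0.26] pos [ 0.635  -0.0381  0.1766] ydeg 6.72 F [ 0.2  0.8 -0. ] w 2.1295313031297655e-05
DELTA [-0.004   0.0005  0.0133] [-0.0005 -0.0001  0.0002]
motion 20
0.9917213916778564 -4 -18
```

View pics/end.png

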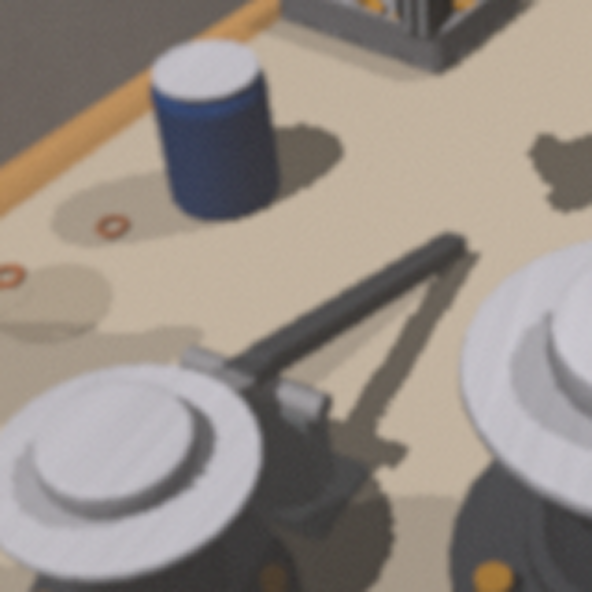

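The picture shows the cap raised about 11 mm and the bar resting on the rod with its blade still under the rim. The gripper is clear. I'll settle briefly and hand in.

play_rows(
  deltas=[
    [0,0,0,0,0,0,1],
    [0,0,0,0,0,0,1],
    [0,0,0,0,0,0,1],
    [0,0,0,0,0,0,1],
    [0,0,0,0,0,0,1],
  ],
)

```text
clock: 14.15
position: [0.6354, -0.0383, 0.1771]
tool_rot: [-3.142, -0.0, 1.688]
force: [0.1, 0.3, 0.7]
grip_width: -0.0002
finger_force: 0.0
```

```bash
python3 -c "
from workcell import *
print(job_done())"
```

```text
the job is handed in; nothing more can be done
None
```

The job is handed in, with no verdict returned: the bar levered the cap up about 11 mm by the camera and now rests untouched on the rod, and the arm never went near the spanner.

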